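# Guard the open movement, then hold the flask in the touch mixer

## Robot

A 6-joint arm with a two-finger parallel gripper is mounted at the origin on the work surface. World frame = base frame: x ahead of the robot, y to its left, z up, the work surface at z = 0. Lengths are in m, angles in rad, forces in N, time in s.
With the tool pointing down it reaches from about 0.3 to 0.875 m from the base axis. Payload 6.4 kg.
Tool frame: the origin (TCP) lies midway between the tips of the shut fingers; the grasp point (between the pads) lies 19 mm behind it (ctrl.tcp_to_grasp is the distance from the TCP to the grasp point, in m); z points along the fingers, y is the direction in which the jaws open and shut (so a half turn about z gives the same grasp; the last joint's range is limited). The gripper opens to 85 mm and grips with 20 to 120 N. Pads are 22 mm wide; open, the fingers measure 114 mm over their backs; the gripper's body (76 mm by 85 mm) begins 54 mm behind the grasp point. The pads swing forward as they close: fully open they stand 13 mm farther back than shut.
Start: joints at [0.993, 0.181, 1.607, -0, 1.354, -0.206], TCP at [0.209, 0.536, 0.231] pointing down, gripper open.
Joint ranges: [-2.99, 2.99], [-0.89, 2.07], [0.3, 2.58], [-1.14, 4.28], [0, 2.63], [-3.12, 3.12]. Speed limits (rad/s): [2.57, 2.57, 3.01, 3.14, 3.14, 3.14].

## Interface

Orientations are given as a unit quaternion [w, x, y, z].
In Python, from bench import monitor, imaging, order, spotter, ctrl gives the robot as it stands.
- The arm moves only by the shell command python3 -m pendant 'ROWS'. ROWS is JSON, a list that holds one entry, the list of rows, each a list of 5 numbers: the shift along the world's x, y, z in mm, then the turn about the world's z in degrees, then the finger opening in mm, from 0 to 85.4. A call has 1 to 8 rows; each row shifts and turns the commanded pose from where the row before left it; what a row does not reach is not made up. A row lasts 1/8 s, in which the tool goes at most 62.5 mm and 10.7 degrees, less where a joint would pass 70% of its speed; a pose out of reach is approached as far as the arm can. A call with a gripper value outside its range is refused whole. The fingers move at their own pace and stop on an object; the grip force is fixed at half the most. Time passes only in rows, so rows that do not move let the fingers close. It gives the time, the measured TCP pose, the force and the opening at its end, in the units of the state.
- monitor.get_obs(): the state, without advancing time (a new reading comes with each control period).
- imaging.camera(name): name is "scene" or "top"; returns a dict with "img" (480x640x3 uint8, red, green, blue), "vfov" (degrees; the focal length in pixels is half the picture's height over the tangent of half this angle, whatever the lens; pixels are square), "cx", "cy" (the principal point, pixels), "distortion" ([k1, k2, p1, p2, k3] as OpenCV has them; the pictures are not rectified), "origin" and "orientation" of the camera in the world. Camera axes: x right, y down, z forward; pixel columns grow to the right and rows downward; lengths in m; the calibration is good to about 2 mm. A picture is of the moment at which its call begins. There is no depth.
- order.hand_in(): hands the job in, once; it reports no verdict.
Trained networks look in the newest picture that a camera, given by its name, has taken for a name from the list of things; names that differ only in an ending like _2 or _b are one class to them, and where a whole thing is asked for, a point or a joint stands for the part that bears it (a point fixed in the world has none). Each returns a list of dicts, best first, with "confidence" (0 to 1); they miss things now and then, are a little off and sometimes report something else, mostly with a low value. They report only what shows in the picture. A call takes as long as a camera call. They do not tell look-alikes from the thing itself.
- spotter.recognise(camera, thing): "at" ([x, y, z] in m, in the coordinates of the camera as it stood for that picture, good to about 4 mm: the middle of the surface that is visible of it).
- spotter.tip_of(camera, thing): "at" ([x, y, z] in m, in the coordinates of the camera as it stood for that picture, good to about 4 mm: a listed point, or the origin of a listed thing).
The state is a dict: "time_s": time; "q": joint angles; "dq": joint speeds; "joint_efforts": joint torques, N m; "eef_pos": TCP position; "eef_rot": TCP orientation; "wrist_force": force on the tool from outside, world axes, zero at the start; "torque": the same for the moment, N m; "opening": opening from 0.0 (shut) to 1.0 (fully open).
Only numpy, scipy, OpenCV 4.12 (cv2) and the standard library are available. Lean on these libraries where they do the work, as an engineer would, in place of code of your own. Each camera call takes 0.05 s, during which the arm holds its last target. There are 200 camera calls.

## Task

On the watchmaker's bench, first stand the orange splash shield upright on its long thin edge, centred along the blue strip between the parts tray and the white mixer, and let go of it. Then take the flask with the red stopper out of its cork ring, seat it upright in the black sprung ring on the mixer, press it all the way down and finish while still holding it pressed down, because the mixer only runs while the ring is held down. Leave everything else where it is.

Things in the scene. Friction and masses are not known exactly. Their poses are not given: they have to be found in the camera images.
- shield: orange rigid slab, 16 mm thick (x), 110 wide (y), 90 tall (z), about 0.18 kg. Origin: middle of its lower 16 x 110 mm edge face. Starts leaning 34 degrees on a fixed 70 mm wide wooden rest, top (+z) leaning towards the robot side (its -x), lower edge about 22 mm above the table; the rest backs only the lower 48 mm of the face that looks down, the upper 42 mm is free on both faces
- shield_mid (a point): the centre of the orange slab, 45 mm from the lower edge; 48 mm above the table when the slab stands on its long edge on the strip
- strip: flat blue strip fixed on the table, 50 mm (x) by 150 mm (y, its length) by 3 mm thick; origin at the centre of its underside, at table height. The mixer lies beyond it (+x), the fixed wooden parts tray (100 x 150 x 22 mm high) on its robot side (-x), centred 125 mm away
- mixer: white fixed mixer body, 110 (x) x 120 (y) mm, top 50 mm above the table; origin at the centre of its underside. The black sprung ring stands in the middle of its top
- cradle (a joint): how far the mixer's black sprung ring is pressed down, m: 0 = fully up, 0.012 = down on its stop. Spring: about 5 N starts it moving, about 12 N holds it on the stop; it comes back up when let go, and the flask's own weight does not move it
- cradle_mouth (a point): centre of the upper rim of the black sprung ring (a funnel-shaped ring 14 mm high, 60 mm inner diameter at the rim, 44 mm at its lower edge); moves down with it; 88 mm above the table when the ring is up. The ball of a seated flask has its centre about 9 mm above this point
- red_flask: amber glass flask with a red stopper: 60 mm ball, above it a straight 24 mm diameter neck and stopper from 58 to 112 mm above its lowest point (stopper: top 28 mm). Origin: lowest point of the ball; z up the neck. 0.12 to 0.24 kg. Starts upright in a fixed cork ring (80 mm diameter, 22 mm high), lowest point 10 mm above the table
- red_flask_ball (a point): centre of the red-stoppered flask's ball, 30 mm above its lowest point
- green_flask_ball (a point): centre of the ball of a second flask, the same but for a green stopper, standing in another cork ring: leave it alone
- tin: round white tin with a metal lid, 94 mm diameter, 28 mm high, origin at the centre of its underside: leave it alone
- loupe: small black eyeglass, 29 to 34 mm diameter, 34 mm high, origin at the centre of its underside: leave it alone
- vial_a: small green glass vial with a red cap, 22 mm diameter, 55 mm high, origin at the centre of its underside: leave it alone
- vial_b: a second such vial: leave it alone
- driver: blue-handled screwdriver, 130 mm long, lying on the table: leave it alone
Mind the look-alikes: they are no part of the job. Of the things shaped like the shield, the orange one is meant.

How it is judged:
On the way, in this order (a step that is already met when the one before it is completed fails the run):
1. the orange shield stands upright on its long edge, centred on the blue strip, let go ((angle between shield's own z axis and vertical below 0.1 rad or angle between shield's own z axis and vertical above 3.04 rad) and height (world z) of shield_mid between 0.043 and 0.054 m and x of shield_mid in the frame of strip between -0.02 and 0.02 m and y of shield_mid in the frame of strip between -0.03 and 0.03 m and angle between the y axis of shield and the y axis of strip, either way round below 0.2 rad and contact force between shield and the arm below 0.1 N and contact force between shield and the fingers below 0.1 N and linear speed of shield below 0.03 m/s), for 0.3 s.
2. then the red-stoppered flask sits in the mixer's sprung ring (horizontal distance between red_flask_ball and cradle_mouth below 0.006 m and z of red_flask_ball in the frame of cradle_mouth between 0 and 0.016 m and angle between red_flask's own z axis and vertical below 0.25 rad), for 0.2 s.
At the end, for the whole second after the job is handed in: Shield stands untouched on the strip (tilt < 0.1 rad, turn < 0.2 rad, within 20 mm across, 30 mm along); red flask sits in the ring (within 6 mm, tilt < 0.25 rad), fingers push it with > 2 N, it pushes the mixer with > 4 N, ring down > 9 of 12 mm (all of step 1 and all of step 2 and value of joint cradle above 0.009 m and contact force between red_flask and mixer above 4 N and contact force between red_flask and the fingers above 2 N); the arm keeps its last pose, push and grip.
It fails at once if another thing on the bench was shifted by more than 25 mm (distance of any of green_flask_ball, tin, loupe, vial_a, vial_b, driver from where it was at the start of the episode above 0.025 m).
It also fails if it takes over 54 s, if anything falls off the work surface, if the arm or the gripper's body presses on something with over 40 N, if the wrist force passes 120 N, or if a joint passes its speed limit or range.

## Working session

There is one attempt and no reset: what is moved stays moved. The work goes in short steps, Python scripts to look and compute and a shell command to move; the robot and the scene stay as the last step left them, time stands still between calls to the robot, and variables do not carry over. Pictures are saved under pics/ and viewed, about 8 in all and at most 12, crops included, and the job is handed in when it is done.

```bash
mkdir -p pics; cat > h.py <<'E'
import numpy as np,cv2
from scipy.spatial.transform import Rotation as R
from bench import monitor, imaging, order, spotter, ctrl
def rot(c):
    q=c["orientation"]; return R.from_quat([q[1],q[2],q[3],q[0]]).as_matrix()
def K(c):
    f=240/np.tan(np.radians(c["vfov"])/2); return np.array([[f,0,c["cx"]],[0,f,c["cy"]],[0,0,1.]])
def w(c,p): return rot(c)@np.array(p)+np.array(c["origin"])
def ray(c,uv,z):
    n=cv2.undistortPoints(np.array([[uv]],float),K(c),np.array(c["distortion"],float))[0,0]
    d=rot(c)@np.array([n[0],n[1],1]); o=np.array(c["origin"]); return o+d*(z-o[2])/d[2]
def pix(c,P):
    p=(np.atleast_2d(P)-np.array(c["origin"]))@rot(c)
    return cv2.projectPoints(p,np.zeros(3),np.zeros(3),K(c),np.array(c["distortion"],float))[0][:,0]
def save(c,n,crop=None,s=1):
    im=c["img"][:,:,::-1]
    if crop: im=im[crop[1]:crop[3],crop[0]:crop[2]]
    cv2.imwrite("pics/"+n,cv2.resize(im,None,fx=s,fy=s,interpolation=cv2.INTER_CUBIC))
E
python3 - <<'E'
from h import *
np.set_printoptions(precision=3,suppress=True)
cs={}
for n in("scene","top"):
    c=imaging.camera(n); cs[n]=c; save(c,n+"0.png"); print(n,c["origin"],c["vfov"],c["distortion"],rot(c)[:,2])
    for t in("shield","shield_mid","strip","mixer","cradle_mouth","red_flask","red_flask_ball","green_flask_ball","tin","loupe","vial_a","driver"):
        print(t,[(round(r["confidence"],2),w(c,r["at"]).round(3).tolist(),pix(c,w(c,r["at"]))[0].round().tolist()) for r in spotter.tip_of(n,t)][:3])
print(monitor.get_obs(),ctrl.tcp_to_grasp)
E
```

```text
scene [ 0.949 -0.446  1.006] 46.1796582079442 [-0.142  0.     0.     0.     0.   ] [-0.364  0.421 -0.831]
shield [(0.79, [0.501, 0.312, 0.019], [382.0, 164.0]), (0.62, [0.348, 0.154, 0.006], [288.0, 172.0])]
shield_mid [(0.74, [0.379, 0.127, 0.009], [289.0, 185.0]), (0.62, [0.475, 0.3, 0.059], [372.0, 150.0]), (0.2, [0.649, -0.022, 0.09], [339.0, 280.0])]
strip [(0.77, [0.473, -0.051, -0.005], [264.0, 262.0])]
mixer [(0.72, [0.648, -0.019, 0.0], [338.0, 300.0])]
cradle_mouth [(0.75, [0.646, -0.025, 0.091], [338.0, 280.0]), (0.18, [0.647, -0.019, 0.001], [338.0, 300.0])]
red_flask [(0.16, [0.693, 0.322, 0.0], [451.0, 211.0])]
red_flask_ball [(0.63, [0.47, -0.308, 0.042], [165.0, 336.0])]
green_flask_ball [(0.86, [0.613, -0.314, 0.042], [216.0, 388.0])]
tin [(0.81, [0.379, 0.34, -0.0], [349.0, 137.0])]
loupe [(0.59, [0.795, -0.07, 0.002], [380.0, 364.0])]
vial_a [(0.69, [0.684, 0.259, 0.0], [432.0, 226.0]), (0.67, [0.693, 0.322, -0.002], [451.0, 211.0])]
driver [(0.92, [0.335, -0.333, -0.003], [118.0, 311.0])]
top [0.458 0.017 1.253] 43.32853197873857 [0.02 0.   0.   0.   0.  ] [ 0.084
[... 642 characters left out ...]
[(0.48, [0.793, -0.066, -0.005], [359.0, 122.0])]
vial_a [(0.5, [0.682, 0.257, -0.002], [206.0, 176.0]), (0.44, [0.693, 0.318, 0.001], [177.0, 171.0])]
driver [(0.59, [0.328, -0.333, -0.003], [495.0, 342.0]), (0.52, [0.475, -0.051, -0.005], [355.0, 272.0])]
{'time_s': 1.3, 'q': array([ 0.993,  0.181,  1.607,  0.   ,  1.354, -0.206]), 'dq': array([ 0.001,  0.   ,  0.   ,  0.   , -0.   ,  0.   ]), 'joint_efforts': array([ -0.001, -44.483, -35.169,  -0.   ,   0.001,  -0.   ]), 'eef_pos': array([0.209, 0.536, 0.231]), 'eef_rot': array([-0.   ,  0.185,  0.983, -0.   ]), 'wrist_force': array([ 0.123, -0.318, -0.145]), 'torque': array([ 0.052,  0.006, -0.029]), 'opening': 0.9975888351674789} 0.0187
```

View pics/scene0.png

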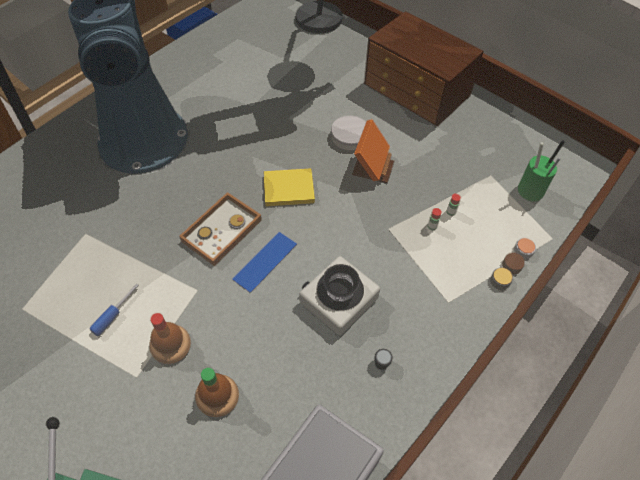

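View pics/top0.png

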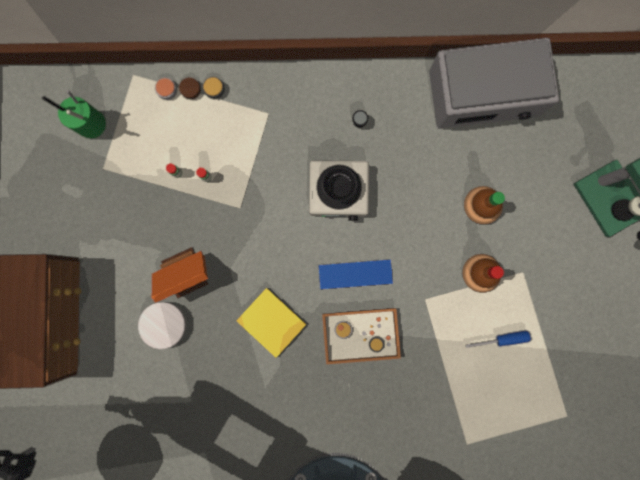

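The orange slab at scene (372,150) / top (180,275) leans on a wooden rest, which makes it the shield. The yellow slab at scene (288,187) / top (271,322) lies flat and is the look-alike. The red stopper is at scene (157,320) / top (497,272) and the green one at scene (208,376) / top (497,199), so the first is the flask meant. Next I'll fit the shield and strip poses and make the confirming crop.

```bash
cat >> h.py <<'E'
def boxpts(x,y,z,yaw,lean):
    Rm=R.from_euler("z",yaw).as_matrix()@R.from_euler("y",-lean).as_matrix()
    b=np.array([[a,c,d] for a in(-.008,.008) for c in(-.055,.055) for d in(0,.09)])
    return b@Rm.T+[x,y,z]
def sil(c,P):
    m=np.zeros((480*4,640*4),np.uint8); h=cv2.convexHull((pix(c,P)*4).round().astype(np.int32)); cv2.fillConvexPoly(m,h,255)
    return cv2.resize(m,(640,480),interpolation=cv2.INTER_AREA)/255.
def mask(c,lo,hi,roi):
    h=cv2.cvtColor(c["img"],cv2.COLOR_RGB2HSV); m=cv2.inRange(h,lo,hi); z=np.zeros_like(m); x0,y0,x1,y1=roi; z[y0:y1,x0:x1]=m[y0:y1,x0:x1]; return z
E
python3 - <<'E'
from h import *
from scipy.optimize import minimize
cs=[imaging.camera("top"),imaging.camera("scene")]
ms=[mask(cs[0],(3,170,100),(14,255,255),(140,235,220,310)),mask(cs[1],(3,170,100),(14,255,255),(350,110,400,190))]
print([m.sum()/255 for m in ms])
f=lambda p:sum(abs(sil(c,boxpts(p[0],p[1],p[3],p[2],p[4]))-m/255.).sum() for c,m in zip(cs,ms))
x0=np.array([.5,.311,.5,.022,.593])
for _ in range(2):
    r=minimize(f,x0,method="Nelder-Mead",options=dict(initial_simplex=np.vstack([x0]+[x0+d for d in np.diag([.008,.008,.1,.006,.06])]),maxiter=300)); x0=r.x
print("shield",r.x.round(3),np.degrees(r.x[2]),r.fun)
for c,roi in((cs[0],(310,250,400,300)),(cs[1],(225,225,305,300))):
    m=mask(c,(105,120,40),(125,255,255),roi); k=max(cv2.findContours(m,0,2)[0],key=cv2.contourArea)[:,0]
    g=np.array([ray(c,u,.003)[:2] for u in k]); print("strip",cv2.minAreaRect((g*1000).astype(np.float32)))
im=[]
for c,m,(x,y) in zip(cs,ms,((180,275),(375,150))):
    a=c["img"][:,:,::-1].copy(); b=a[y-50:y+50,x-50:x+50].copy()
    h=cv2.convexHull(pix(c,boxpts(r.x[0],r.x[1],r.x[3],r.x[2],r.x[4])).astype(np.int32)); cv2.polylines(a,[h],True,(255,255,0),1)
    im.append(np.vstack([cv2.resize(b,(300,300)),cv2.resize(a[y-50:y+50,x-50:x+50],(300,300))]))
cv2.imwrite("pics/crop1.png",np.hstack(im))
E
```

```text
[np.float64(1551.0), np.float64(924.0)]
shield [0.496 0.315 0.474 0.016 0.554] 27.131712440037894 576.8823529411765
strip ((471.9820556640625, -50.629493713378906), (48.052734375, 148.08607482910156), 3.497800588607788)
strip ((475.3200378417969, -51.527130126953125), (48.03706359863281, 147.67401123046875), 3.1950650215148926)
```

View pics/crop1.png

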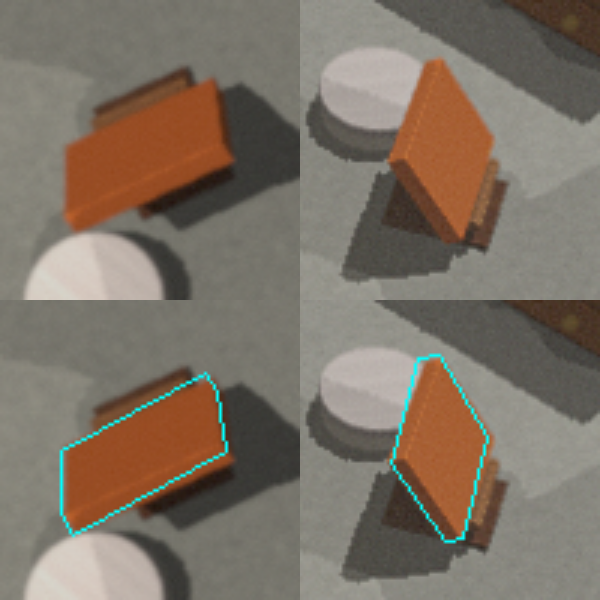

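The crop confirms the orange slab on its rest, with the tin at the robot side of one corner. The silhouette fit is off by a few pixels because the shaded end drops out of the mask, so I'll refit on corners I clicked in the crop.

```bash
python3 - <<'E'
from h import *
from scipy.optimize import least_squares
ct=imaging.camera("top"); cc=imaging.camera("scene")
# index: a(-8,+8)*4 + c(-55,+55)*2 + d(0,90)
top={6:(65,146),4:(213,80),7:(72,213),5:(228,150),3:(72,230),1:(234,162)}
sc={7:(140,60),6:(193,138),4:(163,240),5:(103,163),1:(90,158),3:(128,62)}
T=np.array([[u/3+130,v/3+225] for u,v in top.values()]); S=np.array([[u/3+325,v/3+100] for u,v in sc.values()])
f=lambda p:np.r_[(pix(ct,boxpts(p[0],p[1],p[3],p[2],p[4])[list(top)])-T).ravel(),(pix(cc,boxpts(p[0],p[1],p[3],p[2],p[4])[list(sc)])-S).ravel()]
r=least_squares(f,[.5,.311,.45,.022,.593],loss="soft_l1",x_scale=[.01,.01,.1,.01,.1])
print(r.x.round(3),np.degrees(r.x[[2,4]]),r.fun.reshape(-1,2).round(1).tolist())
E
```

```text
[0.497 0.312 0.405 0.016 0.585] [23.19835972 33.49153741] [[-0.3, -1.0], [0.1, -1.1], [-3.6, 0.0], [-2.5, -2.8], [0.4, 0.6], [-0.8, -0.4], [-0.0, -0.8], [-0.4, 0.9], [-2.0, 0.7], [-0.6, -1.3], [-2.4, 1.6], [-2.0, -0.0]]
```

```bash
python3 -m pendant '[[[33,-29,0,-5.6,85],[33,-29,0,-5.6,85],[34,-29,0,-5.6,85],[34,-30,0,-5.6,85],[33,-29,0,-5.6,85],[33,-29,0,-5.6,85],[34,-30,0,-5.6,85],[33,-29,0,-5.6,85]]]'
```

```text
time_s: 2.5
eef_pos: [0.4769, 0.3006, 0.2314]
eef_rot: [0.0, 0.547, 0.837, 0.0]
wrist_force: [0.5, 1.4, -0.1]
opening: 0.995
```

```bash
python3 -m pendant '[[[0,0,-35,0,85],[0,0,-35,0,85],[0,0,-20,0,85],[0,0,0,0,85]]]'; python3 - <<'E'
from h import *
o=monitor.get_obs();q=o["eef_rot"];print(R.from_quat([q[1],q[2],q[3],q[0]]).as_matrix()[:,1],o["q"])
c=imaging.camera("scene");save(c,"a.png",(290,60,450,220),4)
E
```

```text
time_s: 3.0
eef_pos: [0.4746, 0.3012, 0.1395]
eef_rot: [-0.001, 0.545, 0.838, -0.002]
wrist_force: [0.8, 0.5, -0.0]
opening: 0.997
[ 0.9143262   0.40495929 -0.00394558] [ 3.54340460e-01  2.54384106e-01  1.71639867e+00  2.64685699e-06
  1.17476336e+00 -6.25978236e-02]
```

View pics/a.png

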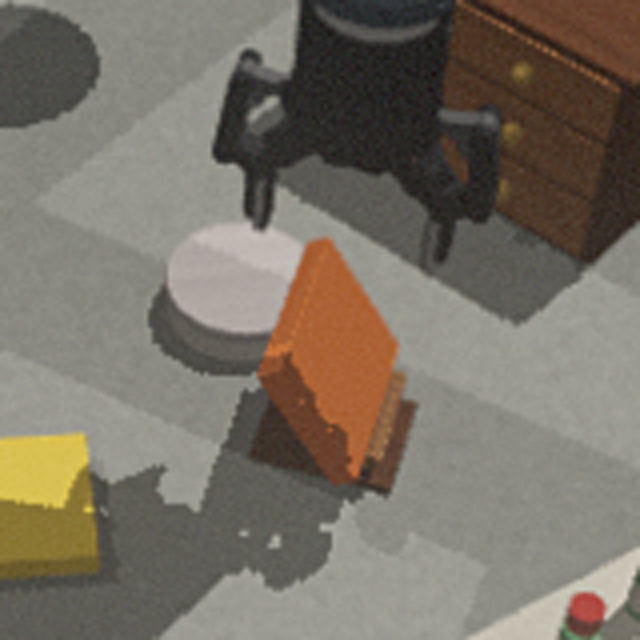

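The fingers straddle the orange slab: left tip near crop (262,225), right tip near (435,260), slab top between them. I'll descend.

```bash
python3 -m pendant '[[[0,0,-24,0,85],[0,0,-24,0,85],[0,0,-20,0,85],[0,0,0,0,85]]]'; python3 -m pendant '[[[0,0,0,0,75],[0,0,0,0,70],[0,0,0,0,65],[0,0,0,0,65],[0,0,0,0,65]]]'
```

```text
time_s: 3.55
eef_pos: [0.4756, 0.3017, 0.0733]
eef_rot: [-0.0, 0.545, 0.838, -0.0]
wrist_force: [0.6, 0.4, 0.3]
opening: 0.995
time_s: 4.18
eef_pos: [0.4759, 0.3018, 0.0734]
eef_rot: [0.0, 0.545, 0.838, 0.0]
wrist_force: [-0.3, -1.0, 0.1]
opening: 0.758
```

```bash
python3 -m pendant '[[[3.7,1.6,0,0,57],[3.7,1.6,0,0,49],[3.7,1.6,0,0,41],[0,0,0,0,41],[0,0,0,0,41]]]'; python3 - <<'E'
from h import *
c=imaging.camera("scene");save(c,"b.png",(310,80,430,200),4)
E
```

```text
time_s: 4.8
eef_pos: [0.4869, 0.3065, 0.0731]
eef_rot: [-0.0, 0.545, 0.838, -0.0]
wrist_force: [-0.2, -0.1, -0.2]
opening: 0.48
```

View pics/b.png

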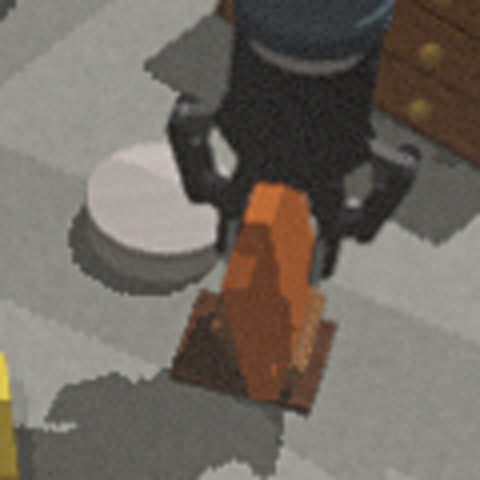

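The slab is coming upright between the pads: top at crop (275,190), foot at (265,395) still behind the lip. I'll carry on until the jaws close.

```bash
python3 -m pendant '[[[3.7,1.6,0,0,33],[3.7,1.6,0,0,25],[3.2,1.4,0,0,18],[0,0,0,0,5],[0,0,0,0,0],[0,0,0,0,0]]]'
```

```text
time_s: 5.6
eef_pos: [0.4975, 0.3111, 0.0732]
eef_rot: [-0.0, 0.545, 0.838, -0.0]
wrist_force: [0.3, 0.2, -0.0]
opening: 0.182
```

```bash
python3 -m pendant '[[[0,0,10,0,0],[0,0,30,0,0],[0,0,40,0,0],[0,0,40,0,0],[0,0,0,0,0],[0,0,0,0,0]]]'; python3 - <<'E'
from h import *
c=imaging.camera("scene");save(c,"c.png",(310,40,470,200),4)
E
```

```text
time_s: 6.35
eef_pos: [0.497, 0.3109, 0.1927]
eef_rot: [-0.0, 0.545, 0.838, -0.0]
wrist_force: [0.4, 0.3, -2.0]
opening: 0.179
```

View pics/c.png

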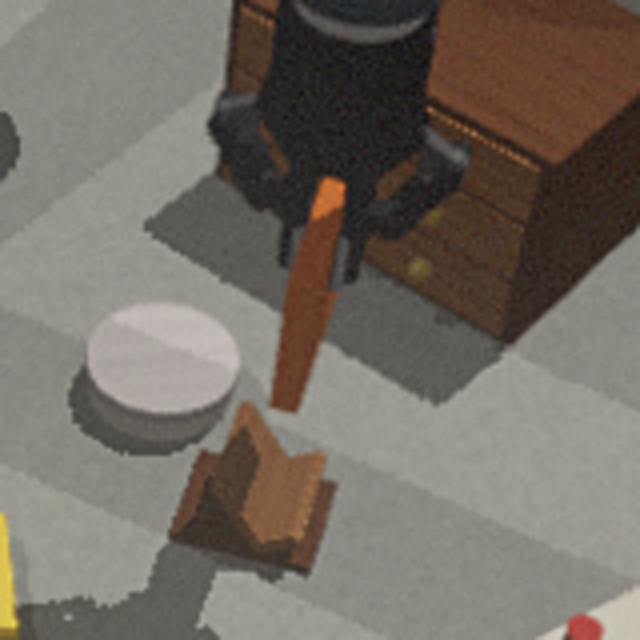

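```bash
python3 - <<'E'
from h import *
from scipy.optimize import least_squares
c=imaging.camera("scene")
P=np.array([.497,.311,0]);y=np.array([-.405,.914,0])
uv=np.array([[284,409],[328,220]])/4+[310,40]
f=lambda p:(pix(c,[P+p[0]*y+[0,0,p[1]],P+p[0]*y+[0,0,p[1]+.09]])-uv).ravel()
r=least_squares(f,[-.055,.14],x_scale=.01);print("end y,bottom z",r.x,r.fun)
m=[w(c,a["at"]).round(3).tolist()+[a["confidence"]] for a in spotter.tip_of("scene","shield_mid")];print(m[:3],[w(c,a["at"]).round(3).tolist() for a in spotter.tip_of("scene","shield")][:3])
print(monitor.get_obs()["q"])
E
```

```text
end y,bottom z [-0.0489218   0.16336311] [ 0.90129554 -8.22048731 -5.28842439  6.61557123]
[[0.378, 0.124, 0.01, 0.83], [0.494, 0.315, 0.189, 0.7]] [[0.345, 0.157, 0.007]]
[ 3.56640519e-01  2.43991522e-01  1.61489919e+00 -1.38622231e-05
  1.28581335e+00 -6.03887993e-02]
```

```bash
python3 - <<'E'
from h import *
from scipy.optimize import least_squares
c=imaging.camera("scene")
P=np.array([.497,.311,0]);y=np.array([-.405,.914,0])
uv=np.array([[284,409],[311,292]])/4+[310,40]
f=lambda p:(pix(c,[P+p[0]*y+[0,0,p[1]],P+p[0]*y+[0,0,p[1]+.09]])-uv).ravel()
r=least_squares(f,[-.055,.14],x_scale=.01);print("end y,bottom z",r.x,r.fun)
c=imaging.camera("top")
print([w(c,a["at"]).round(3).tolist()+[a["confidence"]] for a in spotter.tip_of("top","shield_mid")])
E
```

```text
end y,bottom z [-0.02198329  0.10987398] [ 1.20260166  0.55211786 -0.93986848 -0.46975882]
[[0.495, 0.302, 0.187, 0.69], [0.379, 0.121, 0.008, 0.66]]
```

```bash
python3 -m pendant '[[[-3,-30,0,-2.6,0],[-3,-50,0,-2.6,0],[-3,-50,0,-2.6,0],[-3,-50,0,-2.6,0],[-3,-50,0,-2.6,0],[-3,-50,0,-2.6,0],[-3,-50,0,-2.6,0],[-2.5,-32,0,-2.6,0]]]'; python3 -m pendant '[[[0,0,-30,0,0],[0,0,-40,0,0],[0,0,-10,0,0],[0,0,0,0,0],[0,0,0,0,0]]]'; python3 - <<'E'
from h import *
for n in("top","scene"):
    c=imaging.camera(n);print([w(c,a["at"]).round(3).tolist()+[a["confidence"]] for a in spotter.tip_of(n,"shield_mid")])
    save(c,n+"d.png",(300,210,440,330) if n=="top" else (200,170,340,310),4)
q=monitor.get_obs()["eef_rot"];print(R.from_quat([q[1],q[2],q[3],q[0]]).as_matrix()[:,1])
a=cv2.imread("pics/scened.png");b=cv2.imread("pics/topd.png");b=cv2.copyMakeBorder(b,0,80,0,0,0);cv2.imwrite("pics/d.png",cv2.resize(np.hstack([a,b]),(800,400)))
E
```

```text
time_s: 7.7
eef_pos: [0.4738, -0.053, 0.1933]
eef_rot: [0.0, 0.689, 0.725, -0.0]
wrist_force: [-0.1, -0.9, -1.8]
opening: 0.176
time_s: 8.32
eef_pos: [0.4753, -0.0511, 0.1148]
eef_rot: [0.001, 0.688, 0.726, 0.001]
wrist_force: [0.5, 0.5, -1.0]
opening: 0.182
[[0.377, 0.119, 0.008, 0.79]]
[[0.38, 0.125, 0.012, 0.95], [0.475, -0.051, 0.114, 0.75]]
[0.99852052 0.05434479 0.00185062]
```

View pics/d.png

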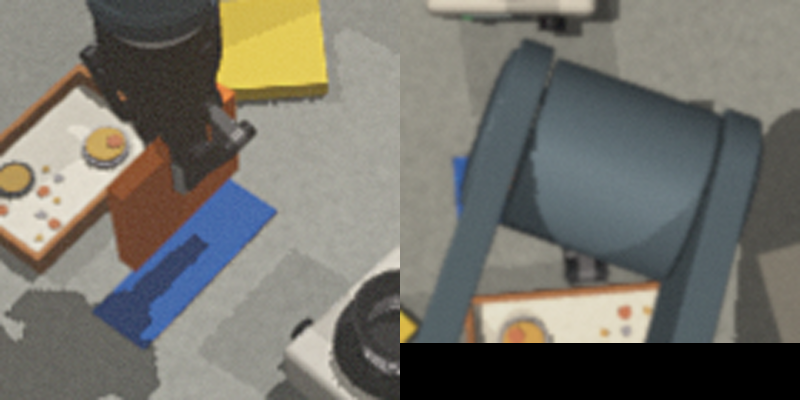

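```bash
python3 - <<'E'
from h import *
c=imaging.camera("scene")
for z in(.058,.064,.07):
    p=pix(c,boxpts(.4748,-.051,z,.055,0)); print(z,((p-[200,170])*2.857).round().tolist())
E
```

```text
0.058 [[119.0, 264.0], [105.0, 192.0], [222.0, 162.0], [216.0, 85.0], [136.0, 277.0], [123.0, 205.0], [239.0, 173.0], [234.0, 97.0]]
0.064 [[118.0, 260.0], [104.0, 187.0], [222.0, 157.0], [216.0, 80.0], [135.0, 272.0], [122.0, 200.0], [239.0, 169.0], [234.0, 92.0]]
0.07 [[117.0, 255.0], [103.0, 181.0], [221.0, 152.0], [215.0, 74.0], [134.0, 268.0], [122.0, 194.0], [239.0, 164.0], [234.0, 86.0]]
```

The held slab matches the projected model: foot corner at panel (133,270) against a predicted (135,272). It is upright and centred, with its lower edge about 64 mm up. I'll lower it to contact.

```bash
python3 -m pendant '[[[-1,0,-20,0,0],[0,0,-20,0,0],[0,0,-12,0,0],[0,0,-2,0,0],[0,0,0,0,0]]]';  python3 -m pendant '[[[0,0,-2,0,0],[0,0,-1,0,0],[0,0,0,0,0]]]'
```

```text
time_s: 9.2
eef_pos: [0.4735, -0.051, 0.0597]
eef_rot: [0.0, 0.688, 0.726, 0.0]
wrist_force: [-0.0, -0.1, -1.6]
opening: 0.178
time_s: 9.57
eef_pos: [0.4731, -0.0509, 0.0564]
eef_rot: [0.0, 0.688, 0.726, 0.0]
wrist_force: [0.8, -0.2, -1.6]
opening: 0.183
```

```bash
python3 -m pendant '[[[0,0,-1.5,0,0],[0,0,-1,0,0],[0,0,0,0,0]]]';  python3 -m pendant '[[[0,0,-1,0,0],[0,0,-1,0,0],[0,0,0,0,0]]]'
```

```text
time_s: 9.95
eef_pos: [0.473, -0.0508, 0.0536]
eef_rot: [-0.0, 0.688, 0.726, -0.0]
wrist_force: [0.0, -0.7, -1.5]
opening: 0.181
time_s: 10.32
eef_pos: [0.473, -0.0509, 0.0517]
eef_rot: [-0.0, 0.688, 0.726, -0.0]
wrist_force: [0.6, -0.7, -2.1]
opening: 0.183
```

```bash
python3 -m pendant '[[[0,0,-1,0,0],[0,0,-1,0,0],[0,0,0,0,0]]]';  python3 -m pendant '[[[0,0,-1,0,0],[0,0,-1,0,0],[0,0,0,0,0]]]'
```

```text
time_s: 10.7
eef_pos: [0.4732, -0.0509, 0.0503]
eef_rot: [0.0, 0.688, 0.726, -0.0]
wrist_force: [-2.5, 0.9, 4.9]
opening: 0.182
time_s: 11.08
eef_pos: [0.4734, -0.0509, 0.0503]
eef_rot: [-0.0, 0.688, 0.726, -0.0]
wrist_force: [-9.9, 3.9, 26.8]
opening: 0.18
```

Contact made. I'll ease off 2 mm and release gently.

```bash
python3 -m pendant '[[[0,0,1,0,0],[0,0,1,0,0],[0,0,0,0,0]]]';  python3 -m pendant '[[[0,0,0,0,18],[0,0,0,0,21],[0,0,0,0,25],[0,0,0,0,30],[0,0,0,0,45],[0,0,0,0,60],[0,0,0,0,60],[0,0,0,0,60]]]'; python3 -m pendant '[[[0,0,20,0,60],[0,0,40,0,60],[0,0,40,0,60],[0,0,30,0,60]]]'; python3 - <<'E'
from h import *
c=imaging.camera("scene");save(c,"e.png",(200,170,340,310),4)
print([w(c,a["at"]).round(3).tolist()+[a["confidence"]] for a in spotter.tip_of("scene","shield_mid")])
p=pix(c,boxpts(.4733,-.051,.003,.055,0)); print(((p-[200,170])*4).round().tolist())
E
```

```text
time_s: 11.45
eef_pos: [0.4733, -0.051, 0.0503]
eef_rot: [0.0, 0.688, 0.726, 0.0]
wrist_force: [-2.9, 0.9, 6.8]
opening: 0.178
time_s: 12.45
eef_pos: [0.4731, -0.0509, 0.0498]
eef_rot: [0.0, 0.688, 0.726, 0.0]
wrist_force: [0.1, 0.0, -0.8]
opening: 0.705
time_s: 12.95
eef_pos: [0.4735, -0.051, 0.1817]
eef_rot: [0.001, 0.688, 0.726, 0.0]
wrist_force: [-0.4, -0.5, -1.1]
opening: 0.7
[[0.474, -0.049, 0.048, 0.63]]
[[175.0, 424.0], [157.0, 331.0], [314.0, 284.0], [306.0, 185.0], [198.0, 441.0], [182.0, 348.0], [337.0, 300.0], [330.0, 201.0]]
```

View pics/e.png

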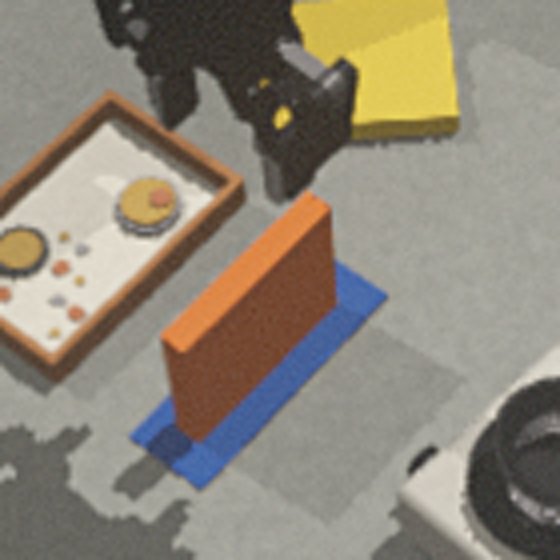

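The shield stands free on the strip: its corners, e.g. foot at crop (195,440), match the model, and the spotter puts the mid at z 0.048. On to the flask, first measuring its stopper, its ball and the ring.

```bash
python3 - <<'E'
from h import *
for n,roi in(("top",(460,250,530,300)),("scene",(140,300,185,340))):
    c=imaging.camera(n)
    m=mask(c,(0,150,80),(6,255,255),roi)|mask(c,(174,150,80),(180,255,255),roi)
    mo=cv2.moments(m,True);uv=(mo["m10"]/mo["m00"],mo["m01"]/mo["m00"]);print(n,uv,mo["m00"],ray(c,uv,.108).round(4),ray(c,uv,.122).round(4))
    for t in("red_flask_ball","cradle_mouth"): print(t,[w(c,a["at"]).round(4).tolist()+[round(a["confidence"],2)] for a in spotter.tip_of(n,t)][:2])
    if n=="top": save(c,"f.png",(290,140,540,320),3)
E
```

```text
top (496.0451127819549, 272.3233082706767) 133.0 [ 0.4691 -0.3101  0.108 ] [ 0.4689 -0.3061  0.122 ]
red_flask_ball [[0.4681, -0.3132, 0.0398, 0.84]]
cradle_mouth [[0.7935, -0.0679, -0.005, 0.27]]
scene (155.8909090909091, 318.6363636363636) 55.0 [ 0.4646 -0.3076  0.108 ] [ 0.4722 -0.3098  0.122 ]
red_flask_ball [[0.4696, -0.3133, 0.0398, 0.78]]
cradle_mouth [[0.6488, -0.0221, 0.0892, 0.89]]
```

View pics/f.png

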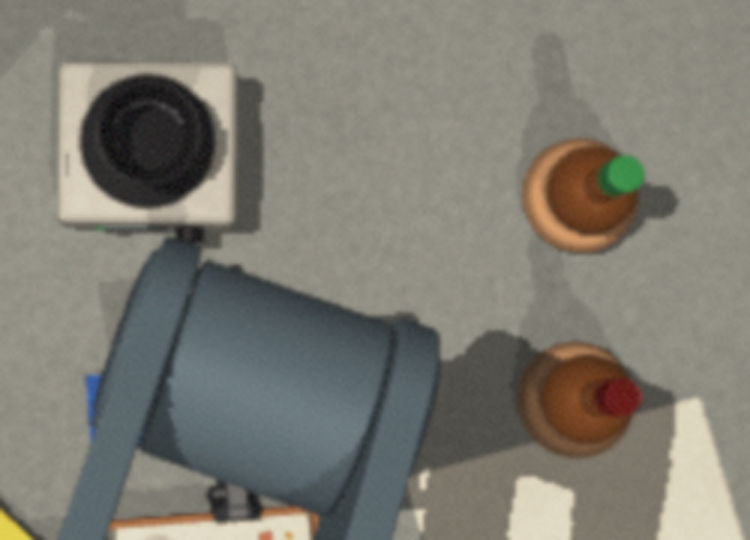

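Red stopper at crop (618,398), green at (622,173), ring at (148,140). I'll grip the red flask's neck at (0.469, -0.309).

```bash
python3 -m pendant '[[[-1,-30,10,0,75],[-1,-57,0,0,75],[-1,-57,0,0,75],[-1,-57,0,0,75],[0,-40,0,0,75],[0,-17,0,0,75],[0,0,0,0,75],[0,0,0,0,75]]]'; python3 -m pendant '[[[0,0,-40,0,75],[0,0,-40,0,75],[0,0,-30,0,75],[0,0,-3,0,75],[0,0,0,0,75],[0,0,0,0,75]]]'
```

```text
time_s: 14.35
eef_pos: [0.4691, -0.3073, 0.1893]
eef_rot: [-0.001, 0.687, 0.726, 0.0]
wrist_force: [-0.9, 0.3, -0.3]
opening: 0.874
time_s: 15.1
eef_pos: [0.4702, -0.3094, 0.0786]
eef_rot: [0.002, 0.688, 0.726, -0.0]
wrist_force: [0.9, -0.0, 0.8]
opening: 0.874
```

```bash
python3 -m pendant '[[[0,0,0,0,50],[0,0,0,0,35],[0,0,0,0,25],[0,0,0,0,10],[0,0,0,0,0],[0,0,0,0,0],[0,0,0,0,0]]]'; python3 - <<'E'
from h import *
c=imaging.camera("scene");save(c,"g.png",(110,250,270,410),4)
E
```

```text
time_s: 15.98
eef_pos: [0.4697, -0.3091, 0.0772]
eef_rot: [0.001, 0.688, 0.726, 0.0]
wrist_force: [4.2, 0.6, 3.9]
opening: 0.266
```

View pics/g.png

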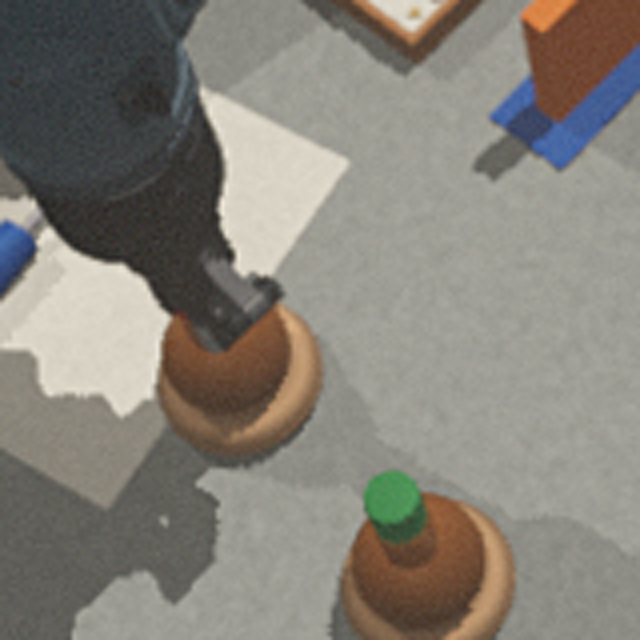

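The neck is gripped (22.7 mm opening, jaws at crop (235,310)). The shield still stands at the upper right and the green flask is untouched. I'll lift and carry.

```bash
python3 -m pendant '[[[0,0,15,0,0],[0,0,35,0,0],[0,0,40,0,0],[0,0,20,0,0],[0,0,0,0,0],[0,0,0,0,0]]]'; python3 -m pendant '[[[12,25,0,0,0],[26,42,0,0,0],[28,44,0,0,0],[28,44,0,0,0],[28,44,0,0,0],[27,44,0,0,0],[20,34,0,0,0],[8,12,0,0,0]]]'; python3 -m pendant '[[[0,0,0,0,0],[0,0,0,0,0],[0,0,0,0,0],[0,0,0,0,0]]]'; python3 - <<'E'
from h import *
for n in("top","scene"):
    c=imaging.camera(n)
    for t in("red_flask_ball","red_flask","cradle_mouth"): print(n,t,[w(c,a["at"]).round(4).tolist()+[round(a["confidence"],2)] for a in spotter.tip_of(n,t)][:2])
save(c,"h.png",(280,200,440,360),4); print(monitor.get_obs()["eef_pos"])
E
```

```text
time_s: 16.77
eef_pos: [0.468, -0.3082, 0.1853]
eef_rot: [-0.001, 0.688, 0.726, -0.0]
wrist_force: [-0.5, 0.6, -3.2]
opening: 0.27
time_s: 17.77
eef_pos: [0.6455, -0.0174, 0.1844]
eef_rot: [-0.002, 0.687, 0.727, -0.001]
wrist_force: [0.1, -0.2, -1.5]
opening: 0.266
time_s: 18.27
eef_pos: [0.6459, -0.0208, 0.187]
eef_rot: [0.0, 0.688, 0.725, 0.0]
wrist_force: [0.3, 0.4, -0.9]
opening: 0.263
top red_flask_ball [[0.6418, -0.0218, 0.1503, 0.59], [0.6446, -0.02, 0.086, 0.47]]
top red_flask [[0.6457, -0.0155, 0.116, 0.73]]
top cradle_mouth [[0.6454, -0.0208, 0.0868, 0.7], [0.6436, -0.017, 0.1194, 0.43]]
scene red_flask_ball [[0.6506, -0.0228, 0.1532, 0.84], [0.4717, -0.0519, -0.0026, 0.42]]
scene red_flask [[0.6481, -0.0161, 0.1235, 0.81]]
scene cradle_mouth [[0.6913, 0.3179, 0.0006, 0.69], [0.6484, -0.021, 0.0865, 0.59]]
[ 0.64605939 -0.01985204  0.18678995]
```

View pics/h.png

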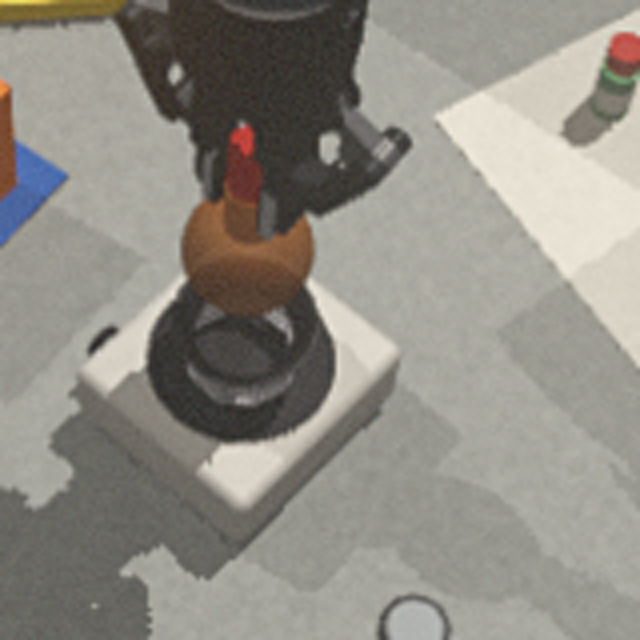

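The flask hangs upright (ball at crop (248,255)) right above the ring (245,350), and the networks put ball and mouth within about 1 mm. I'll lower it.

```bash
python3 -m pendant '[[[1,-1,-15,0,0],[0,0,-20,0,0],[0,0,-10,0,0],[0,0,-3,0,0],[0,0,0,0,0]]]'; python3 -m pendant '[[[0,0,-2,0,0],[0,0,-2,0,0],[0,0,0,0,0]]]';python3 -m pendant '[[[0,0,-2,0,0],[0,0,0,0,0],[0,0,0,0,0]]]'
```

```text
time_s: 19.3
eef_pos: [0.6471, -0.0209, 0.1386]
eef_rot: [-0.0, 0.688, 0.726, -0.0]
wrist_force: [-0.6, -0.1, -1.2]
opening: 0.268
time_s: 19.68
eef_pos: [0.6474, -0.0208, 0.1352]
eef_rot: [0.0, 0.688, 0.726, 0.0]
wrist_force: [0.7, 0.4, -1.9]
opening: 0.268
time_s: 20.05
eef_pos: [0.6477, -0.0206, 0.1335]
eef_rot: [0.001, 0.688, 0.726, 0.001]
wrist_force: [0.3, 3.6, 3.5]
opening: 0.266
```

```bash
python3 -m pendant '[[[0,1,0,0,0],[0,0,0,0,0],[0,0,0,0,0]]]';python3 -m pendant '[[[0,0.5,-1,0,0],[0,0,-1,0,0],[0,0,0,0,0],[0,0,0,0,0]]]'
```

```text
time_s: 20.42
eef_pos: [0.6476, -0.0199, 0.1331]
eef_rot: [0.0, 0.688, 0.726, 0.0]
wrist_force: [2.4, 2.6, 3.3]
opening: 0.264
time_s: 20.92
eef_pos: [0.6475, -0.0196, 0.1311]
eef_rot: [0.001, 0.688, 0.726, 0.0]
wrist_force: [4.0, -0.4, 3.5]
opening: 0.264
```

```bash
python3 -m pendant '[[[1,0,0,0,0],[0,0,0,0,0],[0,0,0,0,0]]]';python3 -m pendant '[[[0,0,-2,0,0],[0,0,-2,0,0],[0,0,0,0,0],[0,0,0,0,0]]]'
```

```text
time_s: 21.3
eef_pos: [0.6478, -0.0194, 0.1306]
eef_rot: [-0.0, 0.688, 0.726, -0.0]
wrist_force: [1.5, 0.7, 4.5]
opening: 0.264
time_s: 21.8
eef_pos: [0.6479, -0.0194, 0.1269]
eef_rot: [-0.0, 0.688, 0.726, -0.0]
wrist_force: [1.3, 0.3, 6.7]
opening: 0.263
```

Seated and pressing the spring, with small side forces. Continuing to the stop.

```bash
python3 -m pendant '[[[0.5,0,-2,0,0],[0,0,-2,0,0],[0,0,0,0,0],[0,0,0,0,0]]]';python3 -m pendant '[[[0,0,-2,0,0],[0,0,-1,0,0],[0,0,0,0,0],[0,0,0,0,0]]]'
```

```text
time_s: 22.3
eef_pos: [0.6481, -0.0194, 0.1232]
eef_rot: [-0.0, 0.688, 0.726, -0.0]
wrist_force: [-1.2, -0.6, 8.9]
opening: 0.269
time_s: 22.8
eef_pos: [0.6482, -0.0195, 0.1213]
eef_rot: [-0.0, 0.688, 0.726, -0.0]
wrist_force: [-3.1, 0.8, 14.4]
opening: 0.263
```

```bash
python3 -m pendant '[[[0,0,-1,0,0],[0,0,-1,0,0],[0,0,0,0,0],[0,0,0,0,0]]]';python3 -m pendant '[[[0,0,-1,0,0],[0,0,0,0,0],[0,0,0,0,0],[0,0,0,0,0]]]'
```

```text
time_s: 23.3
eef_pos: [0.6484, -0.0195, 0.1212]
eef_rot: [0.0, 0.688, 0.726, -0.0]
wrist_force: [-7.3, 1.3, 24.6]
opening: 0.271
time_s: 23.8
eef_pos: [0.6485, -0.0195, 0.1211]
eef_rot: [0.0, 0.688, 0.726, -0.0]
wrist_force: [-10.8, 1.2, 29.4]
opening: 0.266
```

```bash
python3 -m pendant '[[[-0.5,0,0.5,0,0],[0,0,0,0,0],[0,0,0,0,0],[0,0,0,0,0]]]'; python3 - <<'E'
from h import *
for n in("top","scene"):
    c=imaging.camera(n)
    for t in("red_flask_ball","cradle_mouth","shield_mid","green_flask_ball","tin","loupe","vial_a","driver"): print(n,t,[w(c,a["at"]).round(3).tolist()+[round(a["confidence"],2)] for a in spotter.tip_of(n,t)][:3])
save(c,"i.png",(210,180,410,340),4)
E
```

```text
time_s: 24.3
eef_pos: [0.6483, -0.0195, 0.1211]
eef_rot: [0.001, 0.688, 0.726, 0.0]
wrist_force: [-7.2, 1.1, 26.0]
opening: 0.265
top red_flask_ball [[0.643, -0.021, 0.081, 0.48], [0.683, 0.26, -0.003, 0.43]]
top cradle_mouth [[0.646, -0.019, 0.075, 0.44]]
top shield_mid [[0.378, 0.119, 0.005, 0.74]]
top green_flask_ball [[0.612, -0.315, 0.039, 0.82]]
top tin [[0.376, 0.342, 0.0, 0.74]]
top loupe [[0.792, -0.068, -0.004, 0.57], [0.329, -0.334, -0.001, 0.48]]
top vial_a [[0.691, 0.317, -0.001, 0.53], [0.682, 0.26, -0.0, 0.46]]
top driver [[0.33, -0.333, 0.002, 0.61]]
scene red_flask_ball [[0.648, -0.023, 0.086, 0.82]]
scene cradle_mouth [[0.649, -0.023, 0.077, 0.54]]
scene shield_mid [[0.473, -0.05, 0.048, 0.91], [0.379, 0.121, 0.009, 0.85]]
scene green_flask_ball [[0.614, -0.313, 0.039, 0.58]]
scene tin []
scene loupe [[0.795, -0.068, 0.003, 0.72]]
scene vial_a [[0.685, 0.257, 0.003, 0.52], [0.692, 0.321, -0.002, 0.51]]
scene driver [[0.336, -0.333, -0.001, 0.96], [0.646, -0.017, 0.059, 0.71]]
```

View pics/i.png

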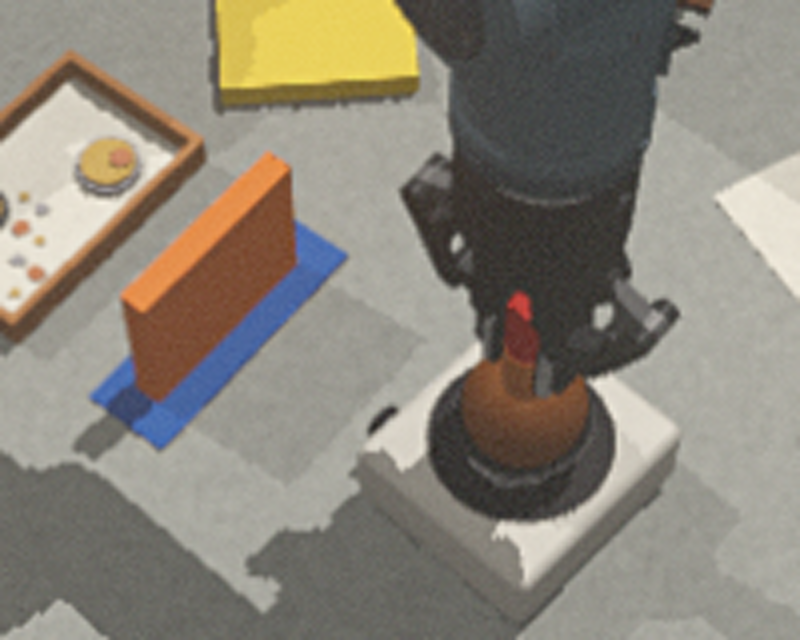

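The flask is upright in the ring (ball at crop (525,415)), and the mouth has gone from 0.088 to about 0.076 m, so it is on its stop. The shield stands on the strip at (210,280), and nothing else moved. Handing in.

```bash
python3 -c "
from bench import order; print(order.hand_in())"
```

```text
the job is handed in; nothing more can be done
None
```

I finished both parts and handed the job in at about 25 s on the robot's clock (limit 54 s). The hand-in gives no verdict, so what follows comes from my own last checks.

**Shield:** I pushed it upright off its rest, gripped it, set it down on the blue strip and let go. The last scene-camera check puts its middle at (0.473, -0.050, 0.048), which is within about 2 mm of the strip centre and at the right height. It looks upright, in line with the strip and clear of the arm in the last picture.

**Flask:** I carried the red-stoppered flask to the mixer, seated it in the black ring and am still holding it pressed down.
- **Press depth:** after first contact the tool went down 12 mm, then the force rose steeply. The ring mouth measured 0.075 to 0.077 m high, against 0.088 m when up, so it is on its stop.
- **Force:** about 26 N downward at the end, with about 7 N sideways.
- **Fit:** the cameras put the ball within about 4 mm of the ring centre sideways (scene camera 1 mm, top camera 4 mm). That is about their own error; the limit is 6 mm.

**Disagreements:** the top camera missed the shield (it was hidden by the arm) and reported only the yellow look-alike. It also placed the ball about 5 mm lower than the scene camera did.

**Other things:** the tin, loupe, both vials, screwdriver and green flask all measured where they started, within the cameras' error.

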